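# Ready the label dispenser for a medicine bottle

## Robot

A 6-joint arm with a two-finger parallel gripper is mounted at the origin on a cart in front of the work surface, level with it; the furniture and walls round the work are solid. World frame = base frame: x ahead of the robot, y to its left, z up, the work surface at z = 0. Lengths are in mm, angles in rad, forces in N, time in s.
With the tool pointing down it reaches from about 275 to 725 mm from the base axis. Payload 15.9 kg.
Tool frame: the origin (TCP) lies on the centre line of the jaws, within the pads' length; the fingertips stand 8 mm ahead of it and the grasp point (between the pads) lies 11 mm behind it; z points along the fingers, y is the line along which they close (so a half turn about z gives the same grasp; the last joint's range is limited). The gripper opens to 85 mm and grips with 20 to 120 N. Pads are 22 mm wide; open, the fingers measure 114 mm over their backs; the gripper's body (76 mm by 85 mm) begins 54 mm behind the grasp point. The pads swing forward as they close: fully open they stand 13 mm farther back than shut.
Start: joints at [1.155, 0.213, -0.034, 1.323, 0, 1.571], TCP at [201.953, 457.384, 239.306] pointing down, gripper open.
Joint ranges: [-2.98, 2.98], [-0.74, 1.72], [-1.14, 1.35], [-2.1, 2.04], [-1.57, 1.44], [-3.14, 3.14]. Speed limits (rad/s): [1.89, 1.89, 2.39, 2.57, 3.14, 3.14].

## Interface

Orientations are given as a unit quaternion [w, x, y, z].
In Python, from bench import env gives the robot as it stands.
- The arm moves only by the tool nudge_tcp, called after "Request:" as name(argument=value, ...), one argument or row to a line, values as JSON. Schema: {"type":"object","properties":{"steps":{"type":"object","properties":{"increments":{"type":"array","items":{"type":"array","items":{"type":"number"},"minItems":6,"maxItems":6},"minItems":1,"maxItems":8}},"additionalProperties":false,"required":["increments"]},"finger_gap":{"type":"number"},"clamp_n":{"type":"number"},"only":{"type":"string"},"quiet":{"type":"boolean"},"lines":{"type":"string"}},"required":["steps"],"additionalProperties":false}. steps is an object whose key "increments" holds a list of rows, 1 to 8 of them, each of 6 numbers: dx, dy, dz in mm, then a rotation vector rx, ry, rz in rad; each row is the pose to reach, as a shift and turn from the pose commanded when the call began, along the tool's axes at that moment; what a row does not reach only later rows make up. A row lasts 1/12 s, in which the tool goes at most 41.7 mm and 0.125 rad, less where a joint would pass 70% of its speed; a pose out of reach is approached as far as the arm can. finger_gap is the opening from 0.0 (shut) to 1.0 (fully open), set as the call begins (left out keeps the last). The fingers move at their own pace and stop on an object; clamp_n is the grip in N (left out, the last holds). Time passes only in rows, so rows that do not move let the fingers close. The tool returns the time, the measured TCP pose, the force, the opening and the grip force at its end. only (a regular expression) keeps the lines of the reply that match it, lines (a string "A,B") keeps lines A to B, and quiet returns only ok. Input that does not fit is refused with a message, and nothing moves.
- env.get_obs(): the state, without advancing time (a new reading comes with each control period).
- env.grab_frame(name): name is "side" or "top" or "wrist"; returns a dict with "frame" (400x640x3 uint8, red, green, blue), "fov_y" (degrees; the focal length in pixels is half the picture's height over the tangent of half this angle, whatever the lens; pixels are square), "cx", "cy" (the principal point, pixels), "D" ([k1, k2, p1, p2, k3] as OpenCV has them; the pictures are not rectified), "R" (3x3) and "t" (3): a world point X has camera coordinates R X + t. Camera axes: x right, y down, z forward; pixel columns grow to the right and rows downward; lengths in mm; the calibration is good to about 2 mm. A picture is of the moment at which its call begins. There is no depth.
- env.sign_off(): hands the job in; it is judged then, once.
The state is a dict: "t": time; "joint_pos": joint angles; "qd": joint speeds; "joint_torque": joint torques, N m; "position": TCP position; "tcp_rot": TCP orientation; "ft_force": force on the tool from outside, world axes, zero at the start; "torque": the same for the moment, N m; "width": opening from 0.0 (shut) to 1.0 (fully open); "grasp_force": force on a finger pad.
Only numpy, scipy, OpenCV 4.12 (cv2) and the standard library are available. Lean on these libraries where they do the work, as an engineer would, in place of code of your own. Each camera call takes 0.05 s, during which the arm holds its last target. There are 200 camera calls.

## Task

Get the label dispenser ready to label the brown medicine bottle: turn the new label roll between its two cones until the strip of brown paper tape holding down its loose end faces straight up, where it can be peeled off. Fetch the bottle from the left of the printer and stand it upright on the worktop in front of the dispenser, centred on its tear edge with a gap of about 4 cm between the edge and the bottle. Leave the white tablet box, the pulse oximeter and the mouse where they are.

Things in the scene. Friction and masses are not known exactly. Their poses are not given: they have to be found in the camera images.
- dispenser: fixed desk label dispenser right of the printer: white base 120 x 76 mm, 32 mm high, two steel cheeks (to y = +-35 mm, 105 mm high), between them a white label roll, 72 mm diameter, 45 mm wide, on cones. Origin: middle of base at z = 0; x to its back, y to its left along the roll's axis, which lies 85 mm above the origin. A quill barrel sticks out to y = 65 mm at its left end
- roll (a joint): turn of label roll, cones and knob about the roll's axis, rad: 0 when the strip of tape faces straight up, positive when it is rolled toward the dispenser's front (pi/2: it faces forward, to the robot's side). Turns either way (+-6.5 rad) against a steady friction of about 0.07 N m and stays where left
- tape_strip (a point): middle of the strip of brown paper tape (34 mm along the roll, 20 mm round it) on the roll's curved surface, 37 mm from the axis; the only mark on the white roll. z points out of the roll at the strip, y along the roll's axis
- roll_knob (a point): centre of the knurled black knob on the roll's axis at its right end, 85 mm over the worktop, 60 mm from the roll's middle (-y of the dispenser). Round, 40 mm diameter, 28 mm long; turns as one with the roll. 11 mm from the cheek, clear all round and below, so it can be gripped across its diameter from above or tilted. Axes turn with the roll
- tear_edge (a point): middle of the toothed steel tear edge, 56 mm wide, at the dispenser's front, 77 mm in front of its origin (-x), 50 mm over the worktop; axes as the dispenser's. Behind the dispenser a wall ledge, underside 297 mm over the worktop, begins at world x = 0.725 m: do not lean a hand far back over the roll
- bottle: brown medicine bottle with a pale ribbed screw cap, 46 mm diameter, 85 mm high, 0.1 kg, standing on the worktop left of the printer. Origin: centre of its underside, z up. The printer between the bottle and the dispenser is up to 210 mm high
- med_box: white tablet box, 51 x 63 x 100 mm, standing to the right of the dispenser; leave it. Origin: centre of its underside
- oximeter: small blue and white pulse oximeter, 60 x 54 x 30 mm, lying to the right; leave it. Origin: centre of its underside
- mouse: black computer mouse, 112 x 66 x 38 mm, lying to the left of the bottle; leave it. Origin: centre of its underside

How it is judged (in metres and radians):
At the end, for the whole second after the job is handed in: The strip of tape faces up within 0.18 rad and the roll is still; the bottle stands upright and still on the worktop, its centre within 20 mm sideways of the middle of the tear edge, with a gap of 18 to 62 mm between tear edge and bottle (angle between tape_strip's own z axis and vertical below 0.18 rad and velocity of joint roll between -0.05 and 0.05 rad/s and x of bottle in the frame of dispenser between -0.162 and -0.118 m and y of bottle in the frame of dispenser between -0.02 and 0.02 m and height (world z) of bottle below 0.01 m and angle between bottle's own z axis and vertical below 0.1 rad and linear speed of bottle below 0.02 m/s); the robot touches nothing.
It fails at once if the tablet box is pushed more than 30 mm or tipped (distance of med_box from where it was at the start of the episode above 0.03 m or angle between med_box's own z axis and vertical above 0.5 rad).
It fails at once if the oximeter is pushed more than 30 mm (distance of oximeter from where it was at the start of the episode above 0.03 m).
It fails at once if the mouse is pushed more than 30 mm (distance of mouse from where it was at the start of the episode above 0.03 m).
It also fails if it takes over 72 s, if anything falls off the work surface, if the arm or the gripper's body presses on something with over 40 N, if the wrist force passes 120 N, or if a joint passes its speed limit or range.

## Working session

There is one attempt and no reset: what is moved stays moved. The work goes in short steps, Python scripts to look and compute and a tool call to move; the robot and the scene stay as the last step left them, time stands still between calls to the robot, and variables do not carry over. Pictures are saved under pics/ and viewed, at most 10 in all, crops included, and the job is handed in when it is done.

```bash
ls; mkdir -p pics; python3 - <<'E'
from bench import env
import cv2,pickle
o=env.get_obs();print({k:o[k] for k in('t','position','tcp_rot','width')})
for n in('side','top'):
    f=env.grab_frame(n);pickle.dump(f,open(f'pics/{n}0.pkl','wb'));cv2.imwrite(f'pics/{n}0.png',f['frame'][:,:,::-1]);print(n,f['fov_y'],f['cx'],f['cy'],f['D'],(-f['R'].T@f['t']),f['R'][2])
E
```

```text
bench.py
pics
{'t': 0.0, 'position': array([201.79052702, 457.0949808 , 238.82856404]), 'tcp_rot': array([-1.38463337e-04,  2.06395056e-01,  9.78468578e-01, -5.51149494e-04]), 'width': 1.0049199857512472}
side 56.27142411893455 320.5534545616899 202.70764203478925 [-0.02654948  0.          0.          0.          0.        ] [  -30.8506669  -1049.86977448   982.4171086 ] [ 0.33669723  0.70990277 -0.61860572]
top 50.262822477202455 320.8175500123325 200.90381438003377 [0.01412165 0.         0.         0.         0.        ] [ 130.57555699  -22.94355016 1590.72574797] [ 0.22686281 -0.0219515  -0.97367931]
```

View pics/side0.png

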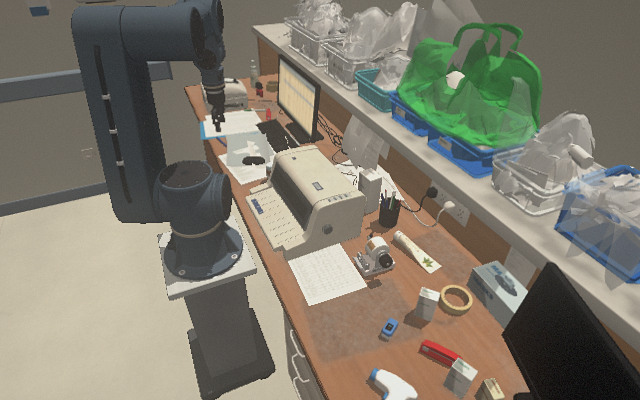

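View pics/top0.png

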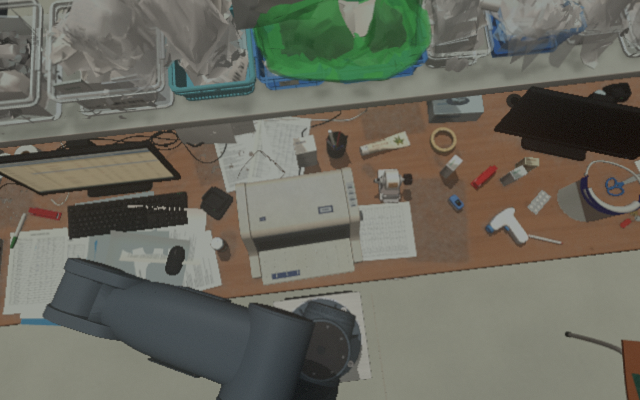

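The side view shows the dispenser at about (375,255), with the bottle hidden behind the printer. In the top view the dispenser is at (388,185), its knob at (407,179), the bottle cap at (217,243), the mouse at (175,260), the tablet box at (452,164) and the oximeter at (456,202). Next I'll zoom in on the dispenser and take a wrist view.

```bash
cat >h.py <<'E'
import numpy as np,cv2,pickle
from scipy.spatial.transform import Rotation as Ro
def K(f):
    F=200/np.tan(np.radians(f['fov_y'])/2);return np.array([[F,0,f['cx']],[0,F,f['cy']],[0,0,1.]])
def ray(f,p):
    u=cv2.undistortPoints(np.array([[p]],float),K(f),np.array(f['D'],float))[0,0]
    R=np.array(f['R']);d=R.T@[u[0],u[1],1];return -R.T@np.array(f['t']),d/np.linalg.norm(d)
def onz(f,p,z):
    c,d=ray(f,p);return c+d*(z-c[2])/d[2]
def tri(*fp):
    A=0;b=0
    for f,p in fp:
        c,d=ray(f,p);P=np.eye(3)-np.outer(d,d);A=A+P;b=b+P@c
    X=np.linalg.solve(A,b);return X,[round(np.linalg.norm(np.cross(X-ray(f,p)[0],ray(f,p)[1])),1) for f,p in fp]
def proj(f,X):
    return cv2.projectPoints(np.array([X],float),cv2.Rodrigues(np.array(f['R']))[0],np.array(f['t'],float),K(f),np.array(f['D'],float))[0][0,0]
def ld(n):return pickle.load(open(f'pics/{n}.pkl','rb'))
def grab(n,name):
    from bench import env
    f=env.grab_frame(n);pickle.dump(f,open(f'pics/{name}.pkl','wb'));cv2.imwrite(f'pics/{name}.png',f['frame'][:,:,::-1]);return f
def crop(f,x,y,w,h,s):
    return cv2.resize(f['frame'][y:y+h,x:x+w,::-1],None,fx=s,fy=s,interpolation=cv2.INTER_CUBIC)
def tool(d):
    "world vector -> tool axes now"
    from bench import env
    o=env.get_obs();q=o['tcp_rot'];return Ro.from_quat([*q[1:],q[0]]).inv().apply(d)
E
python3 - <<'E'
from h import *
s,t=ld('side0'),ld('top0')
w=grab('wrist','w0')
cv2.imwrite('pics/c1.png',np.vstack([np.hstack([crop(s,335,220,80,60,5),crop(t,360,155,80,60,5)]),cv2.resize(w['frame'][:,:,::-1],(480,300)).copy() if 0 else np.hstack([cv2.resize(w['frame'][:,:,::-1],(480,300)),crop(t,185,225,64,60,5)])]))
for p,z in[((217,243),85),((388,185),85),((407,179),85),((175,260),20)]:print(p,onz(t,p,z))
E
```

```text
(217, 243) [372.88186515 326.70123307  85.        ]
(388, 185) [ 511.51813605 -307.71160981   85.        ]
(407, 179) [ 525.76061108 -380.22902768   85.        ]
(175, 260) [339.16092912 498.34862549  20.        ]
```

View pics/c1.png

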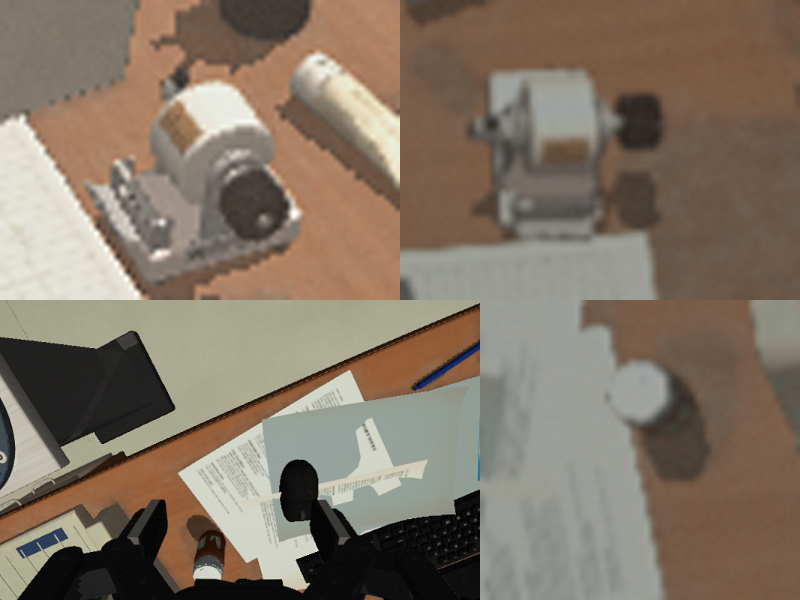

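The crops show the tape strip on the roll's upper front: side (371.4,245.6), top (393.2,185.2). In the top view the knob is at (407.6,179.4), the quill at about (375,181) and the bottle cap at (217,243.6). In the wrist view the bottle cap is at about (277,364).

```bash
python3 - <<'E'
from h import *
np.set_printoptions(precision=1,suppress=True)
s,t,w=ld('side0'),ld('top0'),ld('w0')
print('tape',tri((s,(371.4,245.6)),(t,(393.2,185.2))))
q=lambda x,y:(360+(x-400)/5,155+y/5)
sd=lambda x,y:(335+x/5,220+y/5)
k=onz(t,q(638,122),95);ql=onz(t,q(472,130),85)
print('knob',k,'quill',ql)
# roll corners in top: left/right sides at top of roll; base corners
for n,p,z in[('baseFL',(498,232),32),('baseFR',(592,238),32),('tearL',(510,212),50),('tearR',(592,212),50),('rollbackL',(530,74),85),('rollbackR',(595,74),85),('baseBL',(490,70),32)]:print(n,onz(t,q(*p),z))
for n,p,z in[('BRbase',(300,230),32),('FRbase',(150,278),0),('FRtop',(148,268),32),('FL',(88,188),32)]:print('side',n,onz(s,sd(*p),z))
print('knobface side',onz(s,sd(258,203),85))
print('bottle',tri((t,(217,243.6)),(w,(277,368))))
print('wristcam',-w['R'].T@w['t'],w['R'])
E
```

```text
tape (array([ 503.2, -322. ,  107.4]), [np.float64(0.3), np.float64(0.3)])
knob [ 521.4 -379.8   95. ] quill [ 532.5 -260.6   85. ]
baseFL [ 465.7 -276.7   32. ]
baseFR [ 452.7 -345.9   32. ]
tearL [ 475.8 -284.9   50. ]
tearR [ 468.6 -345.3   50. ]
rollbackL [ 569.8 -309.3   85. ]
rollbackR [ 564.1 -356.8   85. ]
baseBL [ 592.  -289.6   32. ]
side BRbase [ 572.7 -376.8   32. ]
side FRbase [ 474.5 -348.9    0. ]
side FRtop [ 461.2 -363.7   32. ]
side FL [ 459.5 -283.6   32. ]
knobface side [ 527.1 -383.3   85. ]
bottle (array([372.9, 329.1,  81.5]), [np.float64(2.1), np.float64(2.1)])
wristcam [127.5 489.5 373.2] [[ 0.4  0.9 -0. ]
 [ 0.9 -0.4  0.3]
 [ 0.3 -0.1 -0.9]]
```

Request:
nudge_tcp(
  steps={"increments": [[-15, -4, 0, 0, 0, -0.05], [-45, -11, 0, 0, 0, -0.1], [-80, -19, 0, 0, 0, -0.15], [-115, -27, 0, 0, 0, -0.2], [-150, -36, 0, 0, 0, -0.25], [-180, -43, 0, 0, 0, -0.3], [-200, -48, 0, 0, 0, -0.3], [-207.5, -49.5, 0, 0, 0, -0.3]]},
  finger_gap=1.0,
  clamp_n=40,
)

```text
t: 0.82
position: [373.6, 326.4, 239.1]
tcp_rot: [0.0, 0.059, 0.998, -0.0]
ft_force: [1.0, -0.1, 0.7]
width: 0.998
grasp_force: 0.0
```

```bash
python3 - <<'E'
from h import *
np.set_printoptions(precision=2,suppress=True)
from bench import env
o=env.get_obs();w=grab('wrist','w1');print(o['position'],o['tcp_rot'],o['joint_pos'])
for z in(0,85):print(proj(w,(372,328,z)))
E
```

```text
[373.61 326.43 239.11] [ 0.    0.06  1.   -0.  ] [ 0.72  0.21 -0.04  1.32 -0.    0.84]
[319.8  165.25]
[320.22 185.25]
```

View pics/w1.png

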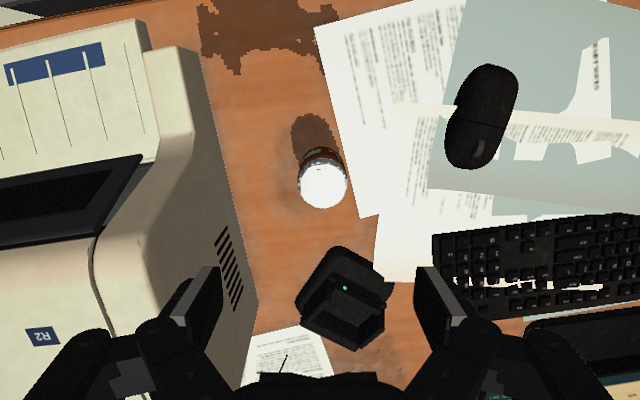

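The bottle cap is at (323,184), about 2 mm from the predicted point. The printer side edge is at about (195–258,150–300), and a black reader sits behind the bottle at (342,295). I'll check the clearances.

```bash
python3 - <<'E'
from h import *
np.set_printoptions(precision=1,suppress=True)
w,t=ld('w1'),ld('top0')
print('bottle',tri((w,(323,184)),(t,(217,243.6))))
for p in((195,135),(258,300),(235,225)):print(p,onz(w,p,0),onz(w,p,100),onz(w,p,200))
print('reader',onz(w,(320,250),50),onz(t,(216,217),50))
E
```

```text
bottle (array([373.5, 330. ,  73.1]), [np.float64(0.9), np.float64(0.9)])
(195, 135) [321.6 194.7   0. ] [313.9 232.4 100. ] [306.2 270.1 200. ]
(258, 300) [539.6 227.3   0. ] [473.6 256.3 100. ] [407.5 285.3 200. ]
(235, 225) [432.4 218.4   0. ] [395.  249.8 100. ] [357.7 281.1 200. ]
reader [452.5 318.6  50. ] [475.  332.5  50. ]
```

Request:
nudge_tcp(
  steps={"increments": [[0, 2.5, 15, 0, 0, 0], [0, 2.5, 45, 0, 0, 0], [0, 2.5, 80, 0, 0, 0], [0, 2.5, 115, 0, 0, 0], [0, 2.5, 150, 0, 0, 0], [0, 2.5, 180, 0, 0, 0], [0, 2.5, 197, 0, 0, 0], [0, 2.5, 203, 0, 0, 0]]},
)

```text
t: 1.53
position: [369.7, 330.2, 33.6]
tcp_rot: [-0.002, 0.057, 0.998, -0.001]
ft_force: [-0.1, 0.4, -0.7]
width: 1.002
grasp_force: 0.0
```

Request:
nudge_tcp(
  steps={"increments": [[0, 0, 0, 0, 0, 0], [0, 0, 0, 0, 0, 0], [0, 0, 0, 0, 0, 0], [0, 0, 0, 0, 0, 0], [0, 0, 0, 0, 0, 0], [0, 0, 0, 0, 0, 0], [0, 0, 0, 0, 0, 0], [0, 0, 0, 0, 0, 0]]},
  finger_gap=0.3,
  clamp_n=35,
)

```text
t: 2.2
position: [372.8, 331.5, 37.8]
tcp_rot: [0.001, 0.058, 0.998, 0.001]
ft_force: [-0.4, -0.5, 7.2]
width: 0.514
grasp_force: 33.6
```

Request:
nudge_tcp(
  steps={"increments": [[0, 0, -12, 0, 0, 0], [0, 0, -40, 0, 0, 0], [0, 0, -75, 0, 0, 0], [0, 0, -112, 0, 0, 0], [0, 0, -150, 0, 0, 0], [0, 0, -187, 0, 0, 0], [0, 0, -218, 0, 0, 0], [0, 0, -235, 0, 0, 0]]},
)

```text
t: 2.87
position: [372.7, 331.3, 276.3]
tcp_rot: [0.002, 0.058, 0.998, 0.002]
ft_force: [0.8, 0.6, -1.0]
width: 0.509
grasp_force: 35.3
```

Request:
nudge_tcp(
  steps={"increments": [[0, 0, -10, 0, 0, 0], [0, 0, -10, 0, 0, 0]]},
)

```text
t: 3.03
position: [372.8, 331.5, 284.5]
tcp_rot: [0.002, 0.058, 0.998, 0.002]
ft_force: [1.0, 0.9, -0.9]
width: 0.507
grasp_force: 35.3
```

```bash
python3 - <<'E'
from h import *
np.set_printoptions(precision=2,suppress=True)
from bench import env
o=env.get_obs();print(o['joint_pos'],o['position'])
# dispenser estimate
yaw=-0.11;c,s=np.cos(yaw),np.sin(yaw)
k=np.array([522.5,-380.,0]);yv=np.array([-s,c,0]);xv=np.array([c,s,0])
O=k+60*yv;B=O-140*xv;print(O,B,'view',O-0*xv)
print('tool',tool(np.array([B[0],B[1],o['position'][2]])-o['position']))
E
```

```text
[0.73 0.2  0.07 1.43 0.   0.84] [372.79 331.45 284.49]
[ 529.09 -320.36    0.  ] [ 389.93 -304.99    0.  ] view [ 529.09 -320.36    0.  ]
tool [ -90.64 -630.19   -2.08]
```

Request:
nudge_tcp(
  steps={"increments": [[-2, -12, 0, 0, 0, 0], [-6, -38, 0, 0, 0, 0], [-10, -72, 0, 0, 0, 0], [-15, -110, 0, 0, 0, 0], [-21, -147, 0, 0, 0, 0], [-26, -185, 0, 0, 0, 0], [-32, -222, 0, 0, 0, 0], [-37, -260, 0, 0, 0, 0]]},
)

```text
t: 3.7
position: [377.6, 66.1, 280.6]
tcp_rot: [-0.0, 0.058, 0.998, -0.0]
ft_force: [1.4, -0.0, -1.1]
width: 0.512
grasp_force: 35.3
```

Request:
nudge_tcp(
  steps={"increments": [[-5, -38, 0, 0, 0, 0], [-11, -75, 0, 0, 0, 0], [-16, -112, 0, 0, 0, 0], [-21, -150, 0, 0, 0, 0], [-27, -188, 0, 0, 0, 0], [-32, -225, 0, 0, 0, 0], [-37, -260, 0, 0, 0, 0], [-42, -290, 0, 0, 0, 0]]},
)

```text
t: 4.37
position: [385.5, -227.0, 280.5]
tcp_rot: [-0.0, 0.059, 0.998, 0.0]
ft_force: [1.1, 0.1, -1.3]
width: 0.515
grasp_force: 35.3
```

```bash
python3 - <<'E'
from h import *
np.set_printoptions(precision=2,suppress=True)
from bench import env
o=env.get_obs();print(o['joint_pos'],o['position'])
print('tool',tool(np.array([390,-305,o['position'][2]])-o['position']))
E
```

```text
[-0.53  0.1  -0.06  1.41 -0.   -0.41] [ 385.49 -227.05  280.54]
tool [-13.59 -76.89  -0.02]
```

Request:
nudge_tcp(
  steps={"increments": [[-4, -20, 0, 0, 0, 0], [-8, -45, 0, 0, 0, 0], [-11, -65, 0, 0, 0, 0], [-13.6, -77, 10, 0, 0, 0], [-13.6, -77, 40, 0, 0, 0], [-13.6, -77, 75, 0, 0, 0], [-13.6, -77, 110, 0, 0, 0], [-13.6, -77, 145, 0, 0, 0]]},
)

```text
t: 5.03
position: [390.5, -301.9, 133.8]
tcp_rot: [-0.0, 0.058, 0.998, 0.0]
ft_force: [1.4, -0.7, -0.2]
width: 0.509
grasp_force: 35.3
```

Request:
nudge_tcp(
  steps={"increments": [[0, 0, 22, 0, 0, 0], [0, 0, 35, 0, 0, 0], [0, 0, 40, 0, 0, 0], [0, 0, 40, 0, 0, 0]]},
)

```text
t: 5.37
position: [390.3, -301.7, 94.8]
tcp_rot: [-0.001, 0.058, 0.998, 0.001]
ft_force: [-1.3, -0.1, -1.1]
width: 0.509
grasp_force: 35.3
```

```bash
python3 - <<'E'
from h import *
np.set_printoptions(precision=2,suppress=True)
from bench import env
s=grab('side','s2');t=grab('top','t2');w=grab('wrist','w2')
o=env.get_obs();print(o['position'],o['joint_pos'])
cv2.imwrite('pics/c2.png',np.vstack([np.hstack([crop(s,320,210,80,60,5),crop(t,350,155,80,60,5)]),np.hstack([crop(s,250,130,160,120,2.5),crop(t,270,130,160,120,2.5)])]))
E
```

```text
[ 391.94 -302.94   97.17] [-0.66  0.28 -0.32  0.97  0.   -0.54]
```

View pics/c2.png

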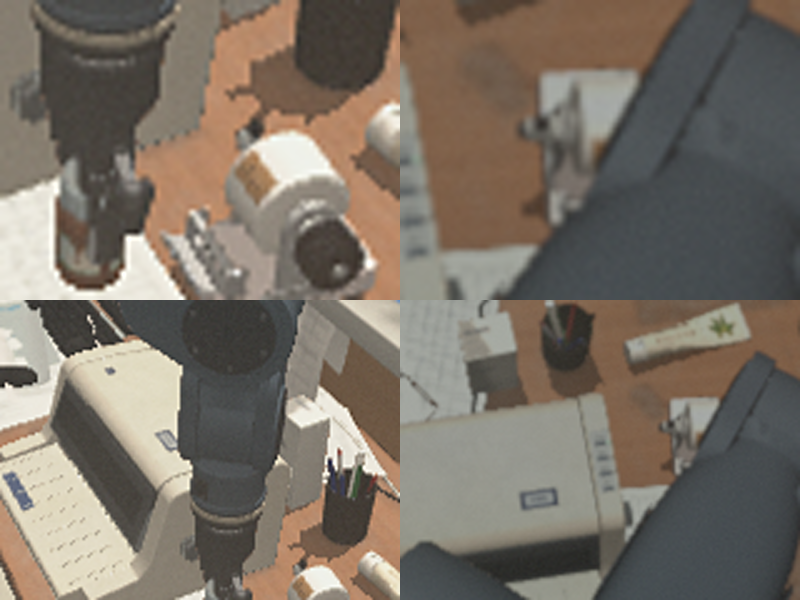

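The bottle hangs upright in the hand, in front of the dispenser. In the side crop its bottom is at about (91,280) and the tear edge is at (175–240,235–290). I'll lower it.

Request:
nudge_tcp(
  steps={"increments": [[0, -2, 8, 0, 0, 0], [0, -2, 20, 0, 0, 0], [0, -2, 32, 0, 0, 0], [0, -2, 42, 0, 0, 0], [0, -2, 50, 0, 0, 0], [0, -2, 55, 0, 0, 0], [0, -2, 58, 0, 0, 0], [0, -2, 59, 0, 0, 0]]},
)

```text
t: 6.18
position: [391.6, -305.0, 37.5]
tcp_rot: [0.0, 0.058, 0.998, -0.0]
ft_force: [-5.1, 1.3, 18.1]
width: 0.508
grasp_force: 34.1
```

Request:
nudge_tcp(
  steps={"increments": [[0, 0, 0, 0, 0, 0], [0, 0, 0, 0, 0, 0], [0, 0, 0, 0, 0, 0]]},
)

```text
t: 6.43
position: [391.6, -305.0, 37.7]
tcp_rot: [0.0, 0.058, 0.998, -0.0]
ft_force: [-2.3, 0.4, 2.9]
width: 0.509
grasp_force: 34.8
```

Request:
nudge_tcp(
  steps={"increments": [[0, 0, 0, 0, 0, 0], [0, 0, 0, 0, 0, 0], [0, 0, 0, 0, 0, 0], [0, 0, 0, 0, 0, 0], [0, 0, 0, 0, 0, 0], [0, 0, 0, 0, 0, 0], [0, 0, 0, 0, 0, 0], [0, 0, 0, 0, 0, 0]]},
  finger_gap=1.0,
)

```text
t: 7.1
position: [391.4, -304.7, 37.3]
tcp_rot: [0.0, 0.058, 0.998, -0.0]
ft_force: [1.0, -0.2, -0.0]
width: 1.0
grasp_force: 0.0
```

Request:
nudge_tcp(
  steps={"increments": [[0, 0, -8, 0, 0, 0], [0, 0, -25, 0, 0, 0], [0, 0, -50, 0, 0, 0], [0, 0, -85, 0, 0, 0], [0, 0, -120, 0, 0, 0], [0, 0, -155, 0, 0, 0], [0, 0, -185, 0, 0, 0], [0, 0, -205, 0, 0, 0]]},
)

```text
t: 7.77
position: [391.7, -305.0, 246.2]
tcp_rot: [0.001, 0.058, 0.998, -0.001]
ft_force: [0.8, 0.0, 0.2]
width: 1.002
grasp_force: 0.0
```

```bash
python3 - <<'E'
from h import *
np.set_printoptions(precision=2,suppress=True)
from bench import env
o=env.get_obs();print(o['position'],o['joint_pos'])
s,t=ld('side0'),ld('top0')
def blob(f,x,y,w,h):
    m=(f['frame'][y:y+h,x:x+w].max(2)<75).astype(np.uint8)
    n,l,st,c=cv2.connectedComponentsWithStats(m);i=1+np.argmax(st[1:,4]);return c[i]+[x,y],st[i]
a=blob(s,374,248,24,24);b=blob(t,400,170,18,18);print(a,b,tri((s,a[0]),(t,b[0])))
print('tool',tool(np.array([523,-382,240])-o['position']))
E
```

```text
[ 391.68 -304.98  246.17] [-0.66  0.2  -0.03  1.33 -0.   -0.55]
(array([385.02, 260.54]), array([  5,   6,  14,  14, 123], dtype=int32)) (array([407.34, 178.91]), array([ 3,  4,  9, 11, 87], dtype=int32)) (array([ 524.41, -380.93,   84.82]), [np.float64(1.6), np.float64(1.6)])
tool [-139.32  -61.31    6.7 ]
```

Request:
nudge_tcp(
  steps={"increments": [[-5, -4, 0, 0, 0, 0.06], [-15, -13, 0, 0, 0, 0.17], [-27, -23, 0, 0, 0, 0.29], [-39, -33, 0, 0, 0, 0.41], [-51, -43, 0, 0, 0, 0.53], [-61, -52, 0, 0, 0, 0.65], [-68, -58, 0, 0, 0, 0.77], [-72, -61, 0, 0, 0, 0.89]]},
)

```text
t: 8.43
position: [456.3, -374.2, 242.5]
tcp_rot: [-0.0, 0.485, 0.875, -0.0]
ft_force: [1.4, -0.5, -1.6]
width: 1.002
grasp_force: 0.0
```

Request:
nudge_tcp(
  steps={"increments": [[0, 0, 0, 0, 0, 0.12], [0, 0, 0, 0, 0, 0.24], [0, 0, 0, 0, 0, 0.36], [0, 0, 0, 0, 0, 0.48], [0, 0, 0, 0, 0, 0.58], [0, 0, 0, 0, 0, 0.65], [0, 0, 0, 0, 0, 0.68]]},
)

```text
t: 9.02
position: [455.7, -373.5, 242.9]
tcp_rot: [0.0, 0.748, 0.664, 0.0]
ft_force: [0.7, -0.5, 0.1]
width: 0.999
grasp_force: 0.0
```

```bash
python3 - <<'E'
from h import *
np.set_printoptions(precision=2,suppress=True)
from bench import env
o=env.get_obs();print(o['position'],o['tcp_rot'],o['joint_pos'])
w=grab('wrist','w3')
yaw=-.11;c,s=np.cos(yaw),np.sin(yaw)
for n,y,z in(('knob',0,105),('tape0',60,122),('quill',125,85)):
  p=np.array([524-s*y,-381+c*y,z]);print(n,proj(w,p))
E
```

```text
[ 455.68 -373.53  242.94] [0.   0.75 0.66 0.  ] [-0.69  0.4   0.23  1.4  -0.    1.  ]
knob [399.55 190.23]
tape0 [409.95 119.32]
quill [403.22  32.65]
```

View pics/w3.png

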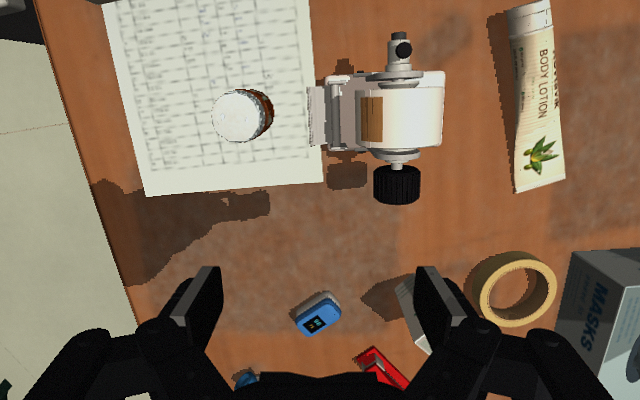

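The wrist view shows the bottle cap at (238,115) and the knob at (397,185). The tape spans columns 361–383 at rows 95–145 on a roll spanning columns 360–443. The quill is at (402,40), the tear edge at about (318,115), and the tablet box at (415,310). I'll solve for the angle and the clearances.

```bash
python3 - <<'E'
from h import *
np.set_printoptions(precision=2,suppress=True)
t,s,w=ld('top0'),ld('side0'),ld('w3')
yaw=-.11;c,sn=np.cos(yaw),np.sin(yaw);xv=np.array([c,sn,0]);yv=np.array([-sn,c,0]);Z=np.array([0,0,1.])
k=np.array([522.5,-379,85])
O=k+60*yv
def P(a,y=0,r=37):return O+y*yv+r*(np.cos(a)*Z-np.sin(a)*xv)
for a in(.3,.5,.6,.7,.8,.9,1.0,1.1):print(a,proj(w,P(a)),proj(s,P(a)),proj(t,P(a)))
print('back limb',proj(w,P(-1.2)),proj(w,P(-.9)),proj(w,P(1.5)))
print('tape tri sw',tri((s,(371.4,245.6)),(w,(371,119))),tri((s,(371.4,245.6)),(t,(393.2,185.2))))
print('bottle z85',onz(w,(238,115),85),'tear',onz(w,(312,115),50),'pred',O-77*xv)
b=onz(w,(238,115),85)-O;print('bottle disp',b@xv,b@yv)
print('box top',onz(t,(452,162),100),onz(w,(402,290),100),'knob',proj(w,k+20*Z))
E
```

```text
0.3 [392.72 116.69] [374.99 240.78] [392.07 180.26]
0.5 [382.93 116.45] [373.03 241.84] [392.03 182.31]
0.6 [378.33 116.28] [372.1  242.46] [391.99 183.3 ]
0.7 [374.   116.09] [371.23 243.14] [391.93 184.26]
0.8 [369.99 115.87] [370.41 243.86] [391.85 185.18]
0.9 [366.35 115.63] [369.65 244.62] [391.76 186.03]
1.0 [363.1  115.38] [368.97 245.4 ] [391.66 186.83]
1.1 [360.29 115.12] [368.38 246.21] [391.54 187.55]
back limb [442.55 114.65] [439.92 115.48] [353.58 113.99]
tape tri sw (array([ 504.65, -319.72,  104.8 ]), [np.float64(0.5), np.float64(0.5)]) (array([ 503.21, -322.04,  107.43]), [np.float64(0.3), np.float64(0.3)])
bottle z85 [ 395.26 -304.51   85.  ] tear [ 456.72 -314.42   50.  ] pred [ 452.55 -310.91   85.  ]
bottle disp -134.6529268759123 0.07094112257126817
box top [ 566.05 -550.22  100.  ] [ 523.49 -482.73  100.  ] knob [397.68 188.17]
```

Request:
nudge_tcp(
  steps={"increments": [[0, 0, 4, -0.06, 0, 0], [0, 1, 12, -0.17, 0, 0], [1, 1, 24, -0.29, 0, 0], [1, 2, 38, -0.41, 0, 0], [2, 2, 54, -0.53, 0, 0], [2, 3, 70, -0.65, 0, 0], [2, 3, 84, -0.75, 0, 0], [2, 3, 94, -0.8, 0, 0]]},
)

```text
t: 9.73
position: [459.6, -372.8, 153.1]
tcp_rot: [0.263, 0.699, 0.622, 0.235]
ft_force: [1.0, -2.1, -0.6]
width: 0.998
grasp_force: 0.0
```

Request:
nudge_tcp(
  steps={"increments": [[0, 0, 0, 0, 0, 0], [0, 0, 0, 0, 0, 0]]},
)

```text
t: 9.9
position: [458.8, -372.7, 151.9]
tcp_rot: [0.26, 0.701, 0.622, 0.233]
ft_force: [0.1, -0.5, 1.2]
width: 1.002
grasp_force: 0.0
```

```bash
cat > q.py <<'E'
from h import *
np.set_printoptions(precision=3,suppress=True)
from bench import env
yaw=-.11;c,sn=np.cos(yaw),np.sin(yaw);xv=np.array([c,sn,0]);yv=np.array([-sn,c,0]);Z=np.array([0,0,1.]);k=np.array([522.5,-379,85])
o=env.get_obs();q=o['tcp_rot'];R=Ro.from_quat([*q[1:],q[0]]).as_matrix()
print(o['t'],o['position'],o['joint_pos']);print('tilt',np.arctan2(R[:,2]@xv,-R[:,2]@Z),'side',R[:,2]@yv,'yawerr',R[:,1]@yv)
g=k+11*R[:,2];print('to grasp tool',R.T@(g-o['position']),'ft',o['ft_force'])
E
python3 q.py
```

```text
9.9 [ 458.833 -372.68   151.893] [-0.934  0.07  -0.691  0.276  0.499  0.895]
tilt 0.7127112175710147 side -0.0021643816250473402 yawerr -0.007979640761897902
to grasp tool [  0.945   4.655 103.442] ft [ 0.104 -0.539  1.153]
```

Request:
nudge_tcp(
  steps={"increments": [[1, 4.5, 8, 0, 0, 0], [1, 4.5, 22, 0, 0, 0], [1, 4.5, 40, 0, 0, 0], [1, 4.5, 58, 0, 0, 0], [1, 4.5, 75, 0, 0, 0], [1, 4.5, 90, 0, 0, 0], [1, 4.5, 99, 0, 0, 0], [1, 4.5, 103, 0, 0, 0]]},
)

```text
t: 10.57
position: [533.2, -380.8, 78.2]
tcp_rot: [0.261, 0.699, 0.623, 0.234]
ft_force: [0.2, 0.5, -0.1]
width: 1.001
grasp_force: 0.0
```

Request:
nudge_tcp(
  steps={"increments": [[0, 0, 0, 0, 0, 0], [0, 0, 0, 0, 0, 0]]},
)

```text
t: 10.73
position: [531.5, -380.6, 78.8]
tcp_rot: [0.262, 0.7, 0.622, 0.234]
ft_force: [0.4, 0.1, -0.2]
width: 0.999
grasp_force: 0.0
```

```bash
python3 q.py; python3 -c "
from h import *
w=grab('wrist','w4');s=grab('side','s4')
cv2.imwrite('pics/c4.png',np.hstack([cv2.resize(w['frame'][:,:,::-1],(480,300)),crop(s,345,220,64,60,5)]))"
```

```text
10.7333 [ 531.461 -380.621   78.759] [-0.824  0.272 -0.69   0.025  0.443  0.998]
tilt 0.7168434145994147 side -0.0029027427088856445 yawerr -0.005604564750073787
to grasp tool [ 0.581 -2.752  0.324] ft [ 0.406  0.138 -0.247]
```

View pics/c4.png

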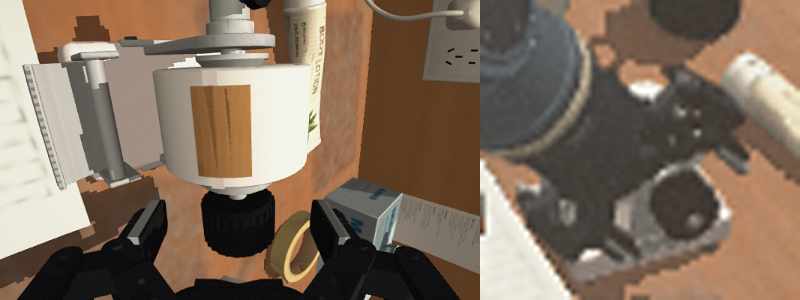

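The knob sits between the open fingers (fingers at columns 150 and 325, knob centre at 239). The tape is at columns 193–252 of the crop. I'll grip and refine the angle.

Request:
nudge_tcp(
  steps={"increments": [[0, -1, 0, 0, 0, 0], [0, -1, 0, 0, 0, 0], [0, -1, 0, 0, 0, 0], [0, -1, 0, 0, 0, 0], [0, -1, 0, 0, 0, 0], [0, -1, 0, 0, 0, 0], [0, -1, 0, 0, 0, 0], [0, -1, 0, 0, 0, 0]]},
  finger_gap=0.2,
  clamp_n=50,
)

```text
t: 11.5
position: [531.1, -380.7, 78.9]
tcp_rot: [0.263, 0.699, 0.622, 0.234]
ft_force: [-1.4, 2.8, 11.0]
width: 0.455
grasp_force: 49.0
```

```bash
python3 q.py; cat >fit.py <<'E'
import sys
from h import *
from scipy.optimize import least_squares
yaw=-.11;c,sn=np.cos(yaw),np.sin(yaw);xv=np.array([c,sn,0]);yv=np.array([-sn,c,0]);Z=np.array([0,0,1.]);k=np.array([522.5,-379,85])
def fit(w,pts):
    # pts: 4 tape corners (front +y, back +y, back -y, front -y); solve theta and origin shift
    def P(p):
        O=k+60*yv+p[1]*xv+p[2]*yv+p[3]*Z
        return [proj(w,O+y*yv+36.5*(np.cos(p[0]+a)*Z-np.sin(p[0]+a)*xv)) for a,y in((.27,17),(-.27,17),(-.27,-17),(.27,-17))]
    r=least_squares(lambda p:np.r_[(np.array(P(p))-pts).ravel(),p[1:]/1.0],[.7,0,0,0]);return r.x,r.cost
E
python3 -c "
from fit import *
w=ld('w4')
print(fit(w,np.array([(192,88),(249,85),(252,174),(201,178)])/.75))"
```

```text
11.5 [ 531.062 -380.659   78.938] [-0.826  0.271 -0.692  0.021  0.445  0.997]
tilt 0.7195580486922628 side -0.0029734754219349485 yawerr -0.004522620061544011
to grasp tool [ 0.666 -2.546  0.71 ] ft [-1.378  2.773 11.03 ]
(array([ 0.72232497, -1.52695265, -2.71803829, -2.11131496]), np.float64(31.66963090412299))
```

Request:
nudge_tcp(
  steps={"increments": [[0, -0.7, 0, 0.06, 0, 0], [0, -1.8, -0.1, 0.16, 0, 0], [0, -2.9, -0.4, 0.27, 0, 0], [0, -4.1, -0.8, 0.38, 0, 0], [0, -5.2, -1.3, 0.49, 0, 0], [0, -6.2, -1.9, 0.6, 0, 0], [0, -7.1, -2.6, 0.7, 0, 0], [0, -7.6, -3, 0.76, 0, 0]]},
)

```text
t: 12.17
position: [525.4, -380.0, 77.2]
tcp_rot: [-0.016, 0.746, 0.666, -0.014]
ft_force: [15.2, -2.3, 9.1]
width: 0.447
grasp_force: 58.2
```

Request:
nudge_tcp(
  steps={"increments": [[0, 0, 0, 0, 0, 0], [0, 0, 0, 0, 0, 0], [0, 0, 0, 0, 0, 0]]},
)

```text
t: 12.42
position: [525.6, -379.5, 76.9]
tcp_rot: [-0.014, 0.747, 0.665, -0.012]
ft_force: [11.3, 6.4, 18.5]
width: 0.45
grasp_force: 60.0
```

```bash
python3 q.py; python3 -c "
from h import *
w=grab('wrist','w5');s=grab('side','s5')
cv2.imwrite('pics/c5.png',np.hstack([cv2.resize(w['frame'][:,:,::-1],(480,300)),crop(s,345,220,64,60,5)]))"
```

```text
12.4167 [ 525.64  -379.537   76.898] [-0.618  0.618  0.157  1.143 -0.017  1.069]
tilt -0.03722716709331584 side 0.0017941725574341944 yawerr -0.005485913565123873
to grasp tool [ 0.184 -3.48   3.023] ft [11.293  6.388 18.456]
```

View pics/c5.png

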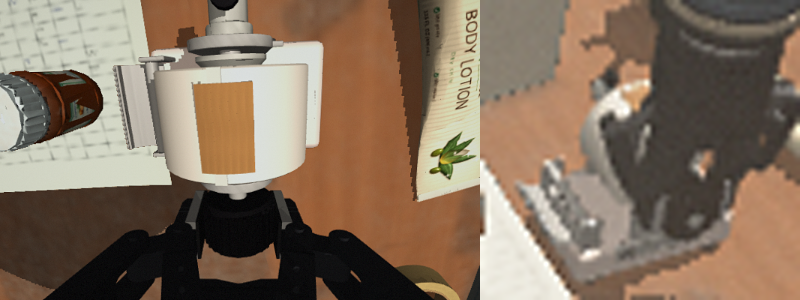

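The tape is near the top of the roll, with crop corners (194,83), (253,82), (255,173), (202,175). The bottle is still upright. I'll fit the angle.

```bash
python3 -c "
from fit import *
import fit as F
w=ld('w5');pts=np.array([(194,83),(253,82),(255,173),(202,175)])/.75
for x in (522.5,525.5):
    F.k[0]=x;print(F.fit(w,pts))
F.k[0]=525.5
print(F.fit(ld('w4'),np.array([(192,88),(249,85),(252,174),(201,178)])/.75))
O=F.k+60*F.yv
for X in [O+36*(np.cos(a)*F.Z-np.sin(a)*F.xv) for a in (1.2,1.35,-1.0,-1.2,-1.35)]:print(proj(w,X)*.75)
"
```

```text
(array([-0.04335579, -1.12274541, -1.335288  ,  2.43127296]), np.float64(18.587169623442158))
(array([ 0.01112263, -2.21133223, -1.63592265,  2.50234695]), np.float64(24.035273643080437))
(array([ 0.76664198, -3.07337085, -3.1411823 , -1.475996  ]), np.float64(39.45094096004483))
[163.24379401 114.48802556]
[163.4837366  112.62604638]
[306.76690137 117.26502537]
[310.91005817 114.68434006]
[311.68344294 112.78512833]
```

Request:
nudge_tcp(
  steps={"increments": [[0, 0, 0, 0, 0, 0], [0, 0, 0, 0, 0, 0], [0, 0, 0, 0, 0, 0], [0, 0, 0, 0, 0, 0], [0, 0, 0, 0, 0, 0], [0, 0, 0, 0, 0, 0], [0, 0, 0, 0, 0, 0], [0, 0, 0, 0, 0, 0]]},
  finger_gap=1.0,
)

```text
t: 13.18
position: [522.4, -379.3, 74.5]
tcp_rot: [-0.017, 0.747, 0.665, -0.014]
ft_force: [0.8, 0.2, -0.1]
width: 1.002
grasp_force: 0.0
```

Request:
nudge_tcp(
  steps={"increments": [[0, 0, -8, 0, 0, 0], [0, 0, -25, 0, 0, 0], [0, 0, -48, 0, 0, 0], [0, 0, -75, 0, 0, 0], [0, 0, -100, 0, 0, 0], [0, 0, -125, 0, 0, 0], [0, 0, -142, 0, 0, 0], [0, 0, -150, 0, 0, 0]]},
)

```text
t: 13.85
position: [529.5, -380.8, 227.8]
tcp_rot: [-0.015, 0.747, 0.665, -0.013]
ft_force: [0.0, -0.8, 1.0]
width: 1.001
grasp_force: 0.0
```

Request:
nudge_tcp(
  steps={"increments": [[0, 0, 0, 0, 0, 0], [0, 0, 0, 0, 0, 0], [0, 0, 0, 0, 0, 0], [0, 0, 0, 0, 0, 0]]},
)

```text
t: 14.18
position: [528.4, -380.1, 223.1]
tcp_rot: [-0.018, 0.747, 0.665, -0.014]
ft_force: [0.6, 0.6, 0.6]
width: 1.001
grasp_force: 0.0
```

```bash
python3 q.py; python3 -c "
from h import *
w=grab('wrist','w6')
cv2.imwrite('pics/c6.png',w['frame'][:,:,::-1])"
```

```text
14.1833 [ 528.401 -380.11   223.124] [-0.615  0.592  0.484  1.503 -0.019  1.073]
tilt -0.04508649890841445 side 0.003354262374416536 yawerr -0.006481125533696133
to grasp tool [ -0.006   0.244 149.254] ft [0.634 0.561 0.625]
```

View pics/c6.png

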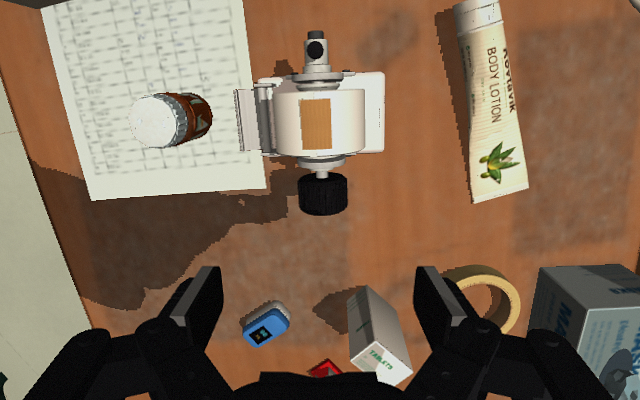

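The tape is on top of the roll at columns 302–331, with the roll spanning 273–368. The bottle stands upright with its cap at (153,122), and the tear edge is at (240,119). Final numeric check:

```bash
python3 -c "
from fit import *
import fit as F
w=ld('w6');pts=np.array([(302,99),(331,99),(331,150),(302,150)])
for x in (522.5,525.5):
    F.k[0]=x;print(F.fit(w,pts))
    O=F.k+60*F.yv;print([proj(w,O+36*(np.cos(a)*F.Z-np.sin(a)*F.xv))[0] for a in (1.2,1.4,-1.2,-1.4)],'knob',proj(w,F.k+20*F.Z))
b=onz(w,(153,122),85)-O;print('bottle',b@F.xv,b@F.yv,'tear',(onz(w,(236,119),50)-O)@F.xv,(onz(w,(236,119),50)-O)@F.yv)
"
```

```text
(array([-0.0109193 , -0.01934943, -1.84362605,  0.49023697]), np.float64(3.2708015878163716))
[np.float64(273.3959383116407), np.float64(272.4804016789334), np.float64(362.1156842076336), np.float64(363.90375004210983)] knob [317.56582321 197.99740877]
(array([ 0.07026816, -0.16148438, -2.1400873 ,  0.54381978]), np.float64(4.184708089217562))
[np.float64(277.26865186389995), np.float64(276.25280311277714), np.float64(366.1148374886567), np.float64(367.8026966710695)] knob [321.3440124  197.62864791]
bottle -139.13807602124552 -2.1258004668034207 tear -79.2500508846061 -3.134332952439058
```

```bash
python3 -c "
from bench import env
print(env.sign_off())"
```

```text
the job is handed in; nothing more can be done
None
```

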